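Torque the cap of a digestion vessel with the click wrench

TASK

Take the click wrench from its cradle, fit its hexagon socket fully down over the cap of the digestion vessel in the capping station, and turn it clockwise (seen from above) until it breaks over with a click, then stop at once. Leave the cap tight, lift the wrench off and lay it back in its cradle the same way round; do not knock the other vessels or the bottle.

Things in the scene. Friction and masses are not known exactly. Their poses are not given: they have to be found in the camera images.
- grip (a point): Grip point of the click wrench, at half height of its grey black-ringed handle (26 mm wide, 26 mm tall, reaching 33 mm before to 109 mm behind this point), near the point of balance. x points along the wrench from socket to handle end, z up. Whole wrench 0.29 m long, steel, about 0.5 kg, lying in its cradle at the start.
- wrench: Tube and handle of the wrench; origin on the socket's axis level with its open lower end (wrench straight), 120 mm before and 12 mm below 'grip'; same axes as 'grip'.
- socket (a point): Centre of the open lower end of the wrench's round steel head (57 mm wide, 24 mm tall). Inside: a hexagon socket 40.2 mm across flats, 18 mm deep, open downwards, closed on top. x points to the handle, through the middle of a flat; z up.
- pin (a point): Pin that joins head and handle, 38 mm from 'socket' towards the handle. Rigid up to a moment of 0.9 N m about the pin (11 N sideways at 'grip', 82 mm away), clockwise from above, then it breaks over: the handle folds clockwise past the head and the moment falls, by a quarter in 0.07 rad, by half in 0.14. Pushed on, it hits a stop at 0.24 rad and overtightens. Eased back, it straightens. No ratchet, no click anticlockwise.
- cap_top (a point): Centre of the top of the vessel cap in the capping station, 159 mm above the bench: a hexagon 38 mm across flats, 20 mm tall (top 5 mm chamfered, to 31 mm), over a ribbed skirt 56 mm wide. x points through the middle of a flat, z up: the socket fits with its x a multiple of 60 degrees from this x. Fully down, the socket's open end is 18 mm below this point.
- cap (a joint): Angle of the cap on its thread, rad; grows as tightened (clockwise from above), 0 when screwed home, at the start -0.36 to -0.10; drag about 0.2 N m. The vessel too has play in its holder: after the cap is home it turns along stiffly (0.4 N m) for up to 0.45 rad, each time different and not measured, before it is held and the torque rises to the click.
- station: Capping station bolted to the bench: aluminium base 130 x 110 x 12 mm with a grey round holder, 66 mm wide, 75 mm tall, in which the white vessel stands upright. Origin under the middle of the base, straight below the cap.
- rest (a point): Where 'grip' lies when the wrench is in its cradle, 42 mm above the bench; x as the wrench's x, z up. Grey base 215 x 70 x 8 mm with two open-topped white saddles 16 mm thick: 57 mm towards the socket (slot 27 mm wide for the tube, 18 mm wide, 20 mm tall; floor 32 mm up) and 85 mm towards the handle end (slot 35 mm, floor 29 mm up); slot walls 18 mm high, then flared 12 mm more.
- spare_a: Capped spare vessel, 56 mm wide, 129 mm tall, loose, standing; origin at the middle of its foot. To be left alone.
- spare_b: Another capped spare vessel of that size. To be left alone.
- spare_c: Open spare vessel, 51 mm wide, 88 mm tall, loose, standing; origin at its foot. To be left alone.
- acid_bottle: Brown glass bottle, 60 mm wide, 130 mm tall, loose, standing; origin at its foot. To be left alone.
Things that resemble listed ones, but are neither listed nor needed, are in the scene too. Of the things shaped like the part that bears rest, the grey one is meant.

How it is judged:
On the way, in this order (a step that is already met when the one before it is completed fails the run):
1. the socket is fully down over the cap's hexagon (horizontal distance between socket and cap_top below 0.005 m and z of socket in the frame of cap_top below -0.013 m), for 0.2 s.
2. with the socket on the cap and the cap home, the wrench breaks over (the handle folds at least 0.025 rad past the head) (horizontal distance between socket and cap_top below 0.006 m and z of socket in the frame of cap_top below -0.01 m and y of grip in the frame of socket below -0.002 m and value of joint cap above -0.04 rad), for 0.1 s.
At the end, for the whole second after the job is handed in: The cap is still home (within 0.06 rad), and the wrench lies at rest in its cradle, the same way round as at the start, handle point within 15 mm and 0.12 rad of where it belongs, released (value of joint cap above -0.06 rad and distance between grip and rest below 0.015 m and x of socket in the frame of rest below -0.09 m and angle between the x axis of wrench and the x axis of rest, either way round below 0.12 rad and linear speed of wrench below 0.02 m/s); the robot touches nothing.
It fails at once if the wrench is driven on past its click (handle folded more than 0.16 rad past the head) (y of grip in the frame of socket below -0.0131 m).
It fails at once if another vessel or the bottle is knocked (distance of any of spare_a, spare_b, spare_c, acid_bottle from where it was at the start of the episode above 0.03 m).
It also fails if it takes over 72 s, if anything falls off the work surface, if the arm or the gripper's body presses on something with over 40 N, if the wrist force passes 120 N, or if a joint passes its speed limit or range.

ROBOT

A 6-joint arm with a two-finger parallel gripper is mounted at the origin on the work surface. World frame = base frame: x ahead of the robot, y to its left, z up, the work surface at z = 0. Lengths are in m, angles in rad, forces in N, time in s.
With the tool pointing down it reaches from about 0.3 to 0.85 m from the base axis. Payload 4.2 kg.
Tool frame: the origin (TCP) lies at the very end of the fingers, on their centre line; the grasp point (between the pads) lies 19 mm behind it; z points along the fingers, y is the line along which they close (so a half turn about z gives the same grasp; the last joint's range is limited). The gripper opens to 91 mm and grips with 3 to 60 N. Pads are 32 mm wide; open, the fingers measure 118 mm over their backs; the gripper's body (76 mm by 178 mm) begins 60 mm behind the grasp point.
Start: joints at [1.21, 0.32, 1.565, -0, 1.257, -0.02], TCP at [0.192, 0.542, 0.187] pointing down, gripper open.
Joint ranges: [-3.11, 3.11], [-0.84, 2.01], [0.21, 2.61], [-1.34, 4.49], [0.05, 2.63], [-2.56, 2.56]. Speed limits (rad/s): [2.57, 2.57, 3.14, 3.14, 3.14, 3.14].

INTERFACE

Orientations are given as a unit quaternion [x, y, z, w].
In Python, from bench import env gives the robot as it stands.
- The arm moves only by the shell command python3 -m creep 'ROWS' [FORCE]. ROWS is JSON, a list of rows, each a list of 3 entries, a list of its own where there are three numbers: the shift along the tool's x, y, z in units of 25 mm (1.0 is 25 mm), then the turn, a rotation vector about the tool's x, y, z in units of 10 degrees (1.0 is 10 degrees), then the finger opening in mm, from 0 to 91.2. In form: [[[x, y, z], [wx, wy, wz], fingers], ...]. A call has 1 to 20 rows; each row shifts and turns the commanded pose from where the row before left it, along the tool's axes as they then stand; what a row does not reach is not made up. A row lasts 1/8 s, in which the tool goes at most 62.5 mm and 10.7 degrees, less where a joint would pass 70% of its speed; a pose out of reach is approached as far as the arm can. A call is refused whole if a number of a shift passes 1 or a number of a turn 1, either way. A call with a gripper value outside its range is refused whole. The fingers move at their own pace and stop on an object; FORCE is the grip in N (left out, the last holds). Time passes only in rows, so rows that do not move let the fingers close. It gives the time, the measured TCP pose, the force, the opening and the grip force at its end, in the units of the state.
- env.get_obs(): the state, without advancing time (a new reading comes with each control period).
- env.grab_frame(name): name is "scene" or "top" or "wrist"; returns a dict with "img" (384x512x3 uint8, red, green, blue), "depth" (384x512 float32, m along the optical axis (not along the pixel's ray), 0 where there is no reading), "fx", "fy", "cx", "cy" (pixels), "rvec" (rotation vector, rad) and "tvec" (3), from world to camera coordinates, as OpenCV has them. Camera axes: x right, y down, z forward; pixel columns grow to the right and rows downward; lengths in m; the calibration is good to about 2 mm. A picture is of the moment at which its call begins.
- env.sign_off(): hands the job in; it is judged then, once.
The state is a dict: "clock": time; "q": joint angles; "qd": joint speeds; "joint_torque": joint torques, N m; "tool_pos": TCP position; "orientation": TCP orientation; "ft_force": force on the tool from outside, world axes, zero at the start; "moment": the same for the moment, N m; "opening": finger opening in m; "gripper_force": force on a finger pad.
Only numpy, scipy, OpenCV 4.12 (cv2) and the standard library are available. Lean on these libraries where they do the work, as an engineer would, in place of code of your own. Each camera call takes 0.05 s, during which the arm holds its last target. There are 200 camera calls.

## Working session

There is one attempt and no reset: what is moved stays moved. The work goes in short steps, Python scripts to look and compute and a shell command to move; the robot and the scene stay as the last step left them, time stands still between calls to the robot, and variables do not carry over. Pictures are saved under pics/ and viewed, at most 10 in all, crops included, and the job is handed in when it is done.

```bash
ls; mkdir -p pics; cat > h.py <<'E'
import numpy as np, cv2
from bench import env
from scipy.spatial.transform import Rotation as R
def grab(n):
    f=env.grab_frame(n); f['R']=cv2.Rodrigues(np.array(f['rvec'],float))[0]; f['t']=np.array(f['tvec'],float).ravel(); return f
def save(f,p,box=None,s=1):
    im=f['img'][:,:,::-1]
    if box: im=im[box[1]:box[3],box[0]:box[2]]
    cv2.imwrite(p,cv2.resize(im,None,fx=s,fy=s,interpolation=cv2.INTER_CUBIC))
def onplane(f,u,v,z):
    d=f['R'].T@np.array([(u-f['cx'])/f['fx'],(v-f['cy'])/f['fy'],1.]); c=-f['R'].T@f['t']
    return c+d*(z-c[2])/d[2]
def cloud(f):
    v,u=np.mgrid[:f['depth'].shape[0],:f['depth'].shape[1]]; d=f['depth']
    P=np.stack([(u-f['cx'])/f['fx']*d,(v-f['cy'])/f['fy']*d,d],-1)
    return (P-f['t'])@f['R']
def pix(f,p):
    q=f['R']@np.array(p)+f['t']; return q[0]/q[2]*f['fx']+f['cx'],q[1]/q[2]*f['fy']+f['cy']
E
python3 - <<'E'
from h import *
for n in("scene","top"):
    f=grab(n); save(f,f'pics/{n}0.png',s=1.5); print(n,-f['R'].T@f['t'],f['fx'])
o=env.get_obs();print(o)
E
```

```text
pics
scene [ 1.1593279  -0.47804704  0.8167302 ] 481.83582627003943
top [0.45007732 0.01175145 1.0862249 ] 401.7339507857893
{'clock': 0.1, 'q': array([ 1.20999377e+00,  3.20240775e-01,  1.56553909e+00, -2.53691735e-05,
        1.25738054e+00, -2.00131959e-02]), 'qd': array([ 0.00200771, -0.00036832, -0.00021878,  0.00053727, -0.00076251,
       -0.00017321]), 'joint_torque': array([ 3.58045627e-04, -4.13334632e+01, -2.32510900e+01,  7.27578322e-02,
        4.22143936e-02, -5.31575756e-05]), 'tool_pos': array([0.19202804, 0.54147784, 0.18650399]), 'orientation': array([ 1.69567413e-01,  9.85518279e-01, -7.71993143e-04, -1.36510509e-04]), 'ft_force': array([-1.18888364, -0.27337268,  0.45574389]), 'moment': array([ 7.87773177e-03,  5.39992521e-05, -1.55074156e-02]), 'gripper_force': 0.0, 'opening': 0.09101862121083339}
```

View pics/scene0.png

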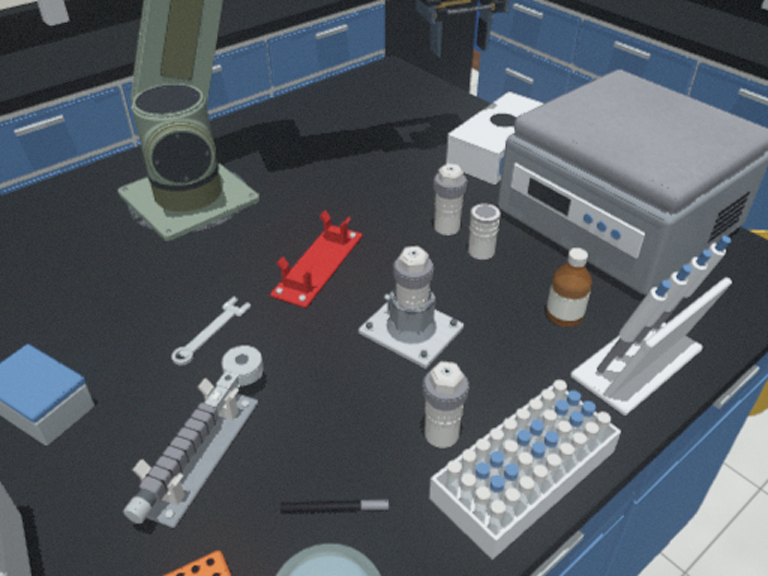

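View pics/top0.png

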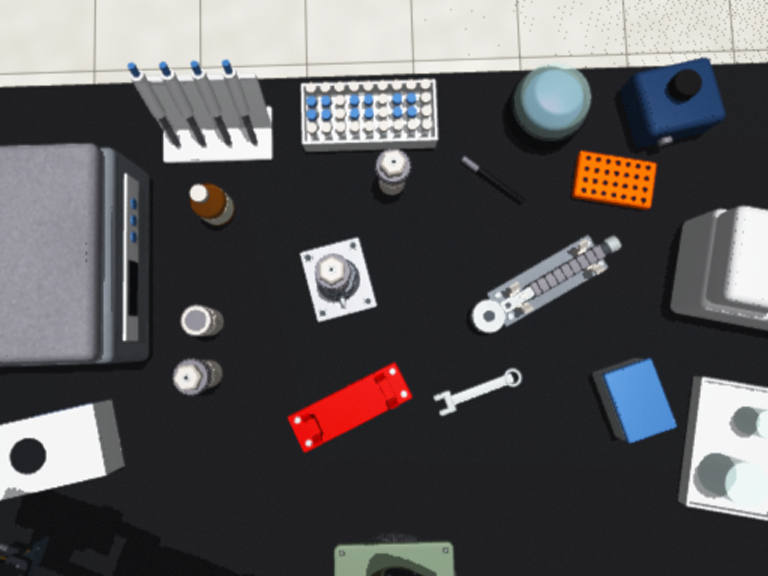

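Both views agree. In the top picture (1.5x pixels), wrench-like things are the click wrench in the grey cradle (545,280) and a plain open spanner (478,390). Cradle-like: grey (545,280) and the empty red one (350,407). Caps: station (335,270), spare (393,163) and spare (190,377). By the description I choose the grey cradle's wrench and the station cap; I'll check them in a crop and measure.

```bash
python3 - <<'E'
from h import *
f=grab("top"); save(f,'pics/c1.png',(190,145,430,235),3.3)
P=cloud(f); u0,v0,u1,v1=300,150,430,235
Q=P[v0:v1,u0:u1].reshape(-1,3); I=f['img'][v0:v1,u0:u1].reshape(-1,3).astype(int)
m=(Q[:,2]>0.044)&(Q[:,2]<0.09)&(f['depth'][v0:v1,u0:u1].ravel()>0)
W=Q[m]; print(m.sum(), np.percentile(W[:,2],[5,50,95]))
c=W[:,:2].mean(0); U,S,V=np.linalg.svd(W[:,:2]-c); d=V[0]; d=d if d[0]>0 else -d
s=(W[:,:2]-c)@d; print(c,d,np.arctan2(d[1],d[0]),s.min(),s.max())
for a in np.arange(s.min(),s.max(),.02):
    k=(s>=a)&(s<a+.02); 
    if k.sum(): n=(W[k,:2]-c)@[-d[1],d[0]]; print(round(a,3),k.sum(),n.min().round(4),n.max().round(4),np.median(W[k,2]).round(3))
# cap
u0,v0,u1,v1=195,150,265,220
Q=P[v0:v1,u0:u1].reshape(-1,3); m=Q[:,2]>0.150; T=Q[m]
print('cap',m.sum(),T.mean(0),T.min(0),T.max(0))
m=(Q[:,2]>0.155)&(Q[:,2]<.17);T=Q[m].astype(np.float32);print(T.mean(0)); r=cv2.minEnclosingCircle(T[:,:2]);print(r)
E
```

```text
1369 [0.04832949 0.05328254 0.0572783 ]
[ 0.53853505 -0.26601281] [ 0.47218498 -0.88149949] -1.0790284852498861 -0.13289790595678555 0.15647364019404286
-0.133 127 -0.0255 0.0249 0.053
-0.113 172 -0.0275 0.0278 0.053
-0.093 100 -0.0222 0.0235 0.053
-0.073 63 -0.01 0.0098 0.053
-0.053 126 -0.027 0.0266 0.053
-0.033 62 -0.0257 0.0121 0.052
-0.013 80 -0.013 0.0128 0.054
0.007 78 -0.0133 0.0129 0.054
0.027 78 -0.013 0.0129 0.054
0.047 80 -0.0132 0.0129 0.053
0.067 80 -0.0129 0.0128 0.054
0.087 147 -0.0307 0.0306 0.054
0.107 68 -0.0262 0.0277 0.053
0.127 76 -0.013 0.0128 0.052
0.147 32 -0.0124 0.0122 0.052
cap 251 [0.55237288 0.07835008 0.25007997] [0.45007732 0.01175145 0.15049533] [0.5846201  0.10373637 1.0862249 ]
[0.5644215  0.08556014 0.15829566]Traceback (most recent call last):
  File "<stdin>", line 16, in <module>
cv2.error: OpenCV(4.12.0) /io/opencv/modules/imgproc/src/shapedescr.cpp:201: error: (-215:Assertion failed) count >= 0 && (depth == CV_32F || depth == CV_32S) in function 'minEnclosingCircle'
```

View pics/c1.png

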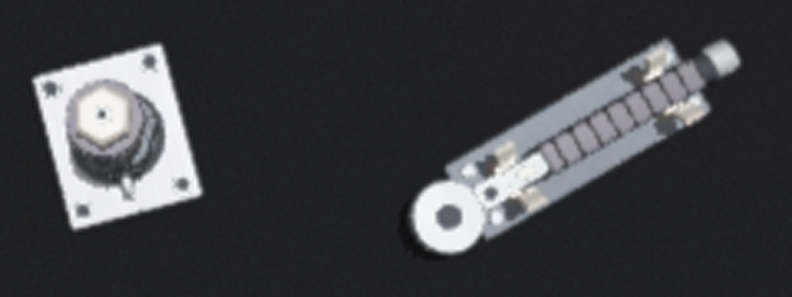

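The crop confirms both choices. The wrench lies in the grey cradle, head at (449,217) and handle to the upper right (720,55). The station cap is at (102,113), a light hexagon on a ribbed skirt. Next I work out the wrist camera offset and the moves.

```bash
cat >> h.py <<'E'
def tool():
    o=env.get_obs(); return np.array(o['tool_pos']),R.from_quat(o['orientation']),o
def to(p,yaw=None,turnfirst=False):
    t,r,o=tool(); x=r.as_matrix()[:,0]; y0=np.arctan2(x[1],x[0])
    if yaw is None: yaw=y0
    w=-(yaw-y0); w=(w+np.pi)%(2*np.pi)-np.pi
    # ideal down tool: x=(c,s,0), y=(s,-c,0), z=-Z
    Rt=np.array([[np.cos(yaw),np.sin(yaw),0],[np.sin(yaw),-np.cos(yaw),0],[0,0,-1]])
    M=Rt if turnfirst else r.as_matrix()
    print('t',round(float(o['clock']),2),'pos',t.round(4),'yaw',round(float(y0),4),'shift units',(M.T@(np.array(p)-t)/.025).round(2),'turn units',(r.inv()*R.from_matrix(Rt)).as_rotvec().dot(np.eye(3)).round(4)*18/np.pi)
E
python3 - <<'E'
from h import *
t,r,o=tool(); f=grab('wrist'); c=-f['R'].T@f['t']
print('cam in tool',r.inv().apply(c-t),'axes',r.inv().apply(f['R']),f['fx'])
to([.564,.086,.32],2.06,True)
g=grab('top')
for n,u,v,z in(('a',393,163,.129),('b',190,377,.129),('c',200,320,.088),('bot',200,192,.13)): print(n,onplane(g,u/1.5,v/1.5,z))
E
```

```text
cam in tool [ 6.75945783e-02 -1.64249931e-04 -1.97139918e-01] axes [[ 1.41494758e-03  9.99998924e-01  3.87147787e-04]
 [-9.70386446e-01  1.46656435e-03 -2.41553296e-01]
 [-2.41553604e-01 -3.38977139e-05  9.70387477e-01]] 299.87780361930476
t 0.2 pos [0.1921 0.5416 0.1867] yaw 2.8008 shift units [-23.08   4.57  -5.33] turn units [-5.72957795e-03  2.29183118e-03  4.24447135e+00]
a [ 0.73824046 -0.01696653  0.129     ]
b [0.40326578 0.31422181 0.129     ]
c [0.49454045 0.31032779 0.088     ]
bot [0.69989989 0.29696896 0.13      ]
```

```bash
python3 -m creep '[[[0,0,-0.67],[0,0,0.85],91],[[0,0,-0.67],[0,0,0.85],91],[[0,0,-0.67],[0,0,0.85],91],[[0,0,-0.67],[0,0,0.85],91],[[0,0,-0.67],[0,0,0.85],91],[[-0.96,0.19,0],[0,0,0],91],[[-0.96,0.19,0],[0,0,0],91],[[-0.96,0.19,0],[0,0,0],91],[[-0.96,0.19,0],[0,0,0],91],[[-0.96,0.19,0],[0,0,0],91],[[-0.96,0.19,0],[0,0,0],91],[[-0.96,0.19,0],[0,0,0],91],[[-0.96,0.19,0],[0,0,0],91],[[-0.96,0.19,0],[0,0,0],91],[[-0.96,0.19,0],[0,0,0],91],[[-0.96,0.19,0],[0,0,0],91],[[-0.96,0.19,0],[0,0,0],91],[[-0.96,0.19,0],[0,0,0],91],[[-0.96,0.19,0],[0,0,0],91],[[-0.96,0.19,0],[0,0,0],91]]'
python3 -m creep '[[[-0.96,0.19,0],[0,0,0],91],[[-0.96,0.19,0],[0,0,0],91],[[-0.96,0.19,0],[0,0,0],91],[[-0.96,0.19,0],[0,0,0],91],[[-0.96,0.19,0],[0,0,0],91],[[-0.96,0.19,0],[0,0,0],91],[[-0.96,0.19,0],[0,0,0],91],[[-0.96,0.19,0],[0,0,0],91],[[-0.96,0.19,0],[0,0,0],91],[[0,0,0],[0,0,0],91],[[0,0,0],[0,0,0],91]]'
python3 - <<'E'
from h import *
f=grab('wrist'); save(f,'pics/w1.png',s=1.5); np.savez('w1.npz',**f)
to([.564,.086,.27],2.06)
P=cloud(f); m=(P[...,2]>.157)&(P[...,2]<.161)&(np.hypot(P[...,0]-.564,P[...,1]-.086)<.04); print(m.sum(),P[m].mean(0),pix(f,[.5644,.0856,.159]))
for h in(.157,.155,.15,.145,.141): 
    k=(P[...,2]>h)&(P[...,2]<.165)&(np.hypot(P[...,0]-.564,P[...,1]-.086)<.04)
    Q=P[k][:,:2]; c,s,a=cv2.minAreaRect(Q.astype(np.float32)); print(h,k.sum(),c,s,a)
E
```

```text
clock: 2.75
tool_pos: [0.4243, 0.2567, 0.2709]
orientation: [0.515, 0.857, 0.0, -0.0]
ft_force: [0.3, 1.3, -0.9]
opening: 0.091
gripper_force: 0.0
clock: 4.12
tool_pos: [0.5628, 0.087, 0.2709]
orientation: [0.515, 0.857, 0.0, -0.0]
ft_force: [-0.3, 0.9, -0.0]
opening: 0.0912
gripper_force: 0.0
t 4.17 pos [0.5627 0.0872 0.271 ] yaw 2.0594 shift units [-0.07  0.03  0.04] turn units [-0.00057296 -0.00343775 -0.00343775]
817 [0.56487302 0.08498221 0.15859691] (np.float64(253.8879654842213), np.float64(187.63469434486277))
0.157 818 (0.565078854560852, 0.084750697016716) (0.034152813255786896, 0.03659600019454956) 87.17213439941406
0.155 951 (0.5651085376739502, 0.08459759503602982) (0.03971991688013077, 0.036397695541381836) 61.352195739746094
0.15 1064 (0.5650188326835632, 0.08443427085876465) (0.03677082061767578, 0.04309418797492981) 28.737163543701172
0.145 1083 (0.5650867819786072, 0.08464407175779343) (0.0368267223238945, 0.04339810460805893) 27.460262298583984
0.141 1106 (0.5646455883979797, 0.08458942174911499) (0.03826892003417015, 0.042312197387218475) 87.74335479736328
```

View pics/w1.png

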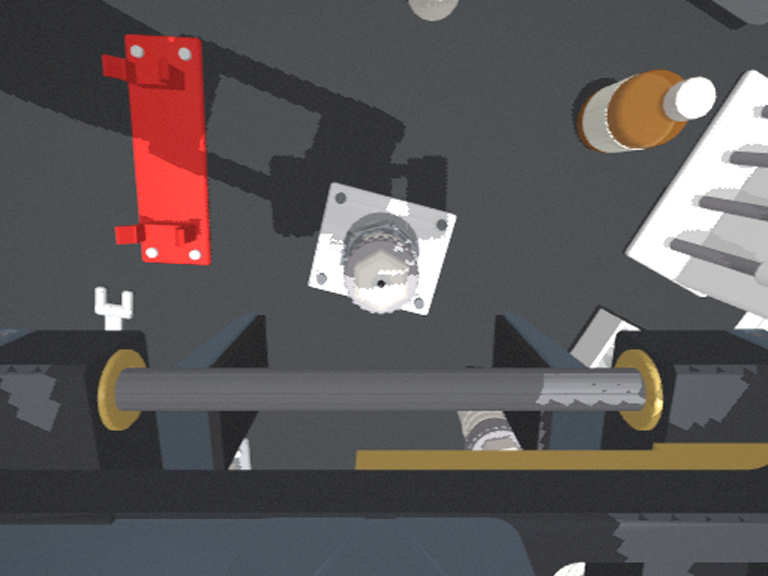

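The wrist view shows the station cap between the fingers at (381,283). Its hexagon is visible, and the bottle is at (655,110), well clear. I'll refine the hexagon angle and work out the move to the wrench.

```bash
python3 - <<'E'
from h import *
f=dict(np.load('w1.npz')); P=cloud(f)
a=np.radians(np.arange(0,180,1)); D=np.stack([np.cos(a),np.sin(a)])
for lo in(.143,.147,.150,.152,.154):
    k=(P[...,2]>lo)&(P[...,2]<.165)&(np.hypot(P[...,0]-.565,P[...,1]-.0847)<.026)
    Q=P[k][:,:2]@D; w=Q.max(0)-Q.min(0); h=np.sum(w*np.exp(6j*a)); F=np.degrees(np.angle(-h))/6
    c=np.linalg.lstsq(D.T,(Q.max(0)+Q.min(0))/2,rcond=None)[0]
    print(lo,k.sum(),'flat',F%60,'amp',abs(h)/90*1e3,w.min(),w.max(),c)
to([.546,-.28,.12],2.0626)
E
```

```text
0.143 1098 flat 27.949415697682852 amp 2.11873148344098 0.037206874187595274 0.043575092508600005 [0.56498011 0.08478707]
0.147 1076 flat 28.01807557195286 amp 2.1030053551913253 0.036781967408084926 0.043400650505187266 [0.56502656 0.08470331]
0.15 1064 flat 27.932610591296438 amp 2.059013893419887 0.036781967408084926 0.043096797192068964 [0.56506205 0.08464674]
0.152 1051 flat 28.10949533942883 amp 2.0242977335175216 0.036781967408084926 0.043096797192068964 [0.56517326 0.08463596]
0.154 1005 flat 28.96997018837666 amp 1.8353220743351044 0.03668919383893454 0.041745797380773136 [0.56504241 0.08479872]
t 4.17 pos [0.5627 0.0872 0.271 ] yaw 2.0594 shift units [-12.66  -7.48   6.03] turn units [-0.00057296 -0.00343775 -0.01833465]
```

```bash
python3 -m creep '[[[-0.97,-0.575,0.2],[0,0,0],91],[[-0.97,-0.575,0.2],[0,0,0],91],[[-0.97,-0.575,0.2],[0,0,0],91],[[-0.97,-0.575,0.2],[0,0,0],91],[[-0.97,-0.575,0.4],[0,0,0],91],[[-0.97,-0.575,0.5],[0,0,0],91],[[-0.97,-0.575,0.5],[0,0,0],91],[[-0.97,-0.575,0.6],[0,0,0],91],[[-0.97,-0.575,0.6],[0,0,0],91],[[-0.97,-0.575,0.6],[0,0,0],91],[[-0.97,-0.575,0.6],[0,0,0],91],[[-0.97,-0.575,0.6],[0,0,0],91],[[-0.97,-0.575,0.6],[0,0,0],91],[[0,0,0],[0,0,0],91],[[0,0,0],[0,0,0],91]]'
python3 - <<'E'
from h import *
f=grab('wrist'); save(f,'pics/w2.png',s=1.5)
to([.5459,-.2797,.025],2.0626)
P=cloud(f); q=P-[.5459,-.2797,0]; d=np.array([.47218,-.8815]); n=np.array([.8815,.47218])
s=q[...,:2]@d; l=q[...,:2]@n; z=P[...,2]
k=(z>.046)&(z<.07)&(abs(l)<.02)&(s>-.033)&(s<.06)
print(k.sum(), P[k].mean(0))
for a in np.arange(-.16,.11,.015):
    j=(z>.046)&(z<.07)&(abs(l)<.02)&(s>a)&(s<a+.015)
    if j.sum(): print(a.round(3),j.sum(),l[j].min().round(4),l[j].max().round(4))
E
```

```text
clock: 6.05
tool_pos: [0.5462, -0.2784, 0.1265]
orientation: [0.515, 0.857, 0.0, 0.0]
ft_force: [0.5, 0.1, 0.7]
opening: 0.0908
gripper_force: 0.0
t 6.1 pos [ 0.5463 -0.2783  0.1267] yaw 2.06 shift units [-0.04 -0.05  4.07] turn units [ 0.00572958  0.00229183 -0.0148969 ]
2288 [ 0.54878043 -0.28549978  0.05424401]
-0.16 3 -0.0005 0.006
-0.145 835 -0.0195 0.02
-0.13 938 -0.0199 0.0195
-0.115 900 -0.02 0.0197
-0.1 613 -0.0197 0.0198
-0.085 415 -0.0103 0.0089
-0.07 505 -0.02 0.0194
-0.055 471 -0.02 0.0195
-0.04 391 -0.0128 0.012
-0.025 451 -0.0131 0.0129
-0.01 439 -0.0131 0.0131
0.005 409 -0.0133 0.0132
0.02 400 -0.0126 0.0124
0.035 351 -0.0129 0.0125
0.065 18 -0.0101 0.0107
0.08 397 -0.0198 0.0192
0.095 298 -0.0126 0.013
```

View pics/w2.png

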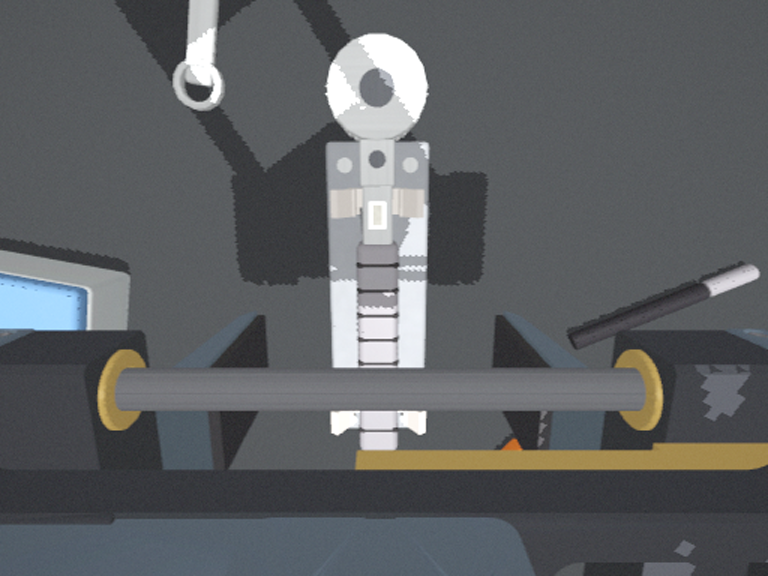

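The wrench is centred between the fingers, head at (377,85) and handle along column 377. Descend and grip.

```bash
python3 -m creep '[[[0,-0.04,0.8],[0,0,0],91],[[0,0,0.8],[0,0,0],91],[[0,0,0.8],[0,0,0],91],[[0,0,0.8],[0,0,0],91],[[0,0,0.5],[0,0,0],91],[[0,0,0.37],[0,0,0],91],[[0,0,0],[0,0,0],60],[[0,0,0],[0,0,0],20],[[0,0,0],[0,0,0],10],[[0,0,0],[0,0,0],10],[[0,0,0],[0,0,0],10]]' 60
python3 -m creep '[[[0,0,0],[0,0,0],10],[[0,0,0],[0,0,0],10],[[0,0,-0.4],[0,0,0],10],[[0,0,-0.8],[0,0,0],10],[[0,0,-0.8],[0,0,0],10],[[0,0,-1],[0,0,0],10],[[0,0,-1],[0,0,0],10],[[0,0,-1],[0,0,0],10],[[0,0,-1],[0,0,0],10],[[0,0,-1],[0,0,0],10],[[0,0,-0.4],[0,0,0],10]]'
cat > meas.py <<'E'
from h import *
# wrench in hand, in world: head disc & tube from top cam depth
t,r,o=tool(); X=r.as_matrix()[:,0]; f=grab('top'); P=cloud(f)
import sys
zc=t[2]+.017+.012
q=P-t; s=q[...,:2]@X[:2]; l=q[...,:2]@np.array([-X[1],X[0]])
k=(abs(P[...,2]-zc)<.02)&(s>.085)&(s<.165)&(abs(l)<.04)
Q=P[k][:,:2].astype(np.float32); (c,rad)=cv2.minEnclosingCircle(Q); ctr=np.median(P[k][:,2])
print(k.sum(),'head c',c,'rad',rad,'top z',ctr,'in tool s,l',(np.array(c)-t[:2])@X[:2],(np.array(c)-t[:2])@np.array([-X[1],X[0]]))
E
python3 - <<'E'
from meas import *
to([.565,.0847-.0,.2],np.radians(88),True)
E
```

```text
clock: 7.48
tool_pos: [0.545, -0.2799, 0.0244]
orientation: [0.515, 0.857, 0.0, 0.0]
ft_force: [0.6, -0.4, 0.6]
opening: 0.0437
gripper_force: 0.0
clock: 8.85
tool_pos: [0.5451, -0.2799, 0.2104]
orientation: [0.515, 0.857, 0.0, 0.001]
ft_force: [0.0, -0.4, -6.1]
opening: 0.0252
gripper_force: 60.0
635 head c (0.49071457982063293, -0.17699885368347168) rad 0.032188478857278824 top z 0.23910082813798392 in tool s,l 0.11640695838209529 -0.00023045073162514465
t 8.9 pos [ 0.5454 -0.28    0.211 ] yaw 2.059 shift units [14.61  0.28  0.44] turn units [0.00974028 0.00802141 2.99714223]
```

```bash
python3 - <<'E'
from h import *
to([.5608,-.0352,.205],np.radians(88),True)
E
```

```text
t 8.9 pos [ 0.5454 -0.28    0.211 ] yaw 2.059 shift units [9.81 0.28 0.24] turn units [0.00974028 0.00802141 2.99714223]
```

```bash
python3 -m creep '[[[0,0,0],[0,0,0.4],10],[[0,0,0],[0,0,0.8],10],[[0,0,0],[0,0,0.9],10],[[0,0,0],[0,0,0.9],10],[[0.4,0.02,0],[0,0,0],10],[[0.8,0.02,0],[0,0,0],10],[[0.9,0.02,0],[0,0,0],10],[[0.9,0.02,0],[0,0,0],10],[[0.9,0.02,0],[0,0,0],10],[[0.9,0.02,0],[0,0,0],10],[[0.9,0.02,0],[0,0,0],10],[[0.9,0.02,0.04],[0,0,0],10],[[0.9,0.02,0.05],[0,0,0],10],[[0.9,0.02,0.05],[0,0,0],10],[[0.8,0.04,0.05],[0,0,0],10],[[0.41,0.04,0.05],[0,0,0],10],[[0.2,0,0],[0,0,0],10],[[0,0,0],[0,0,0],10],[[0,0,0],[0,0,0],10],[[0,0,0],[0,0,0],10]]'
python3 - <<'E'
from h import *
t,r,o=tool(); X=r.as_matrix()[:,0][:2]; N=np.array([-X[1],X[0]])
for n in('top','wrist'):
    f=grab(n); P=cloud(f); q=P[...,:2]-t[:2]; s=q@X; l=q@N; z=P[...,2]
    k=(z>.215)&(z<.25)&(s>.105)&(s<.16)&(abs(l)<.04)
    Q=P[k]; sl=np.c_[s[k],l[k]]
    # rim points by angle: outer half
    b=np.degrees(np.arctan2(l[k],s[k]-.12)); rr=np.hypot(l[k],s[k]-.12); rim=[]
    for a in range(-90,91,10):
        j=abs(b-a)<5
        if j.sum(): i=np.argmax(np.where(j,rr,0)); rim.append(sl[i])
    rim=np.array(rim); A=np.c_[2*rim,np.ones(len(rim))]; x=np.linalg.lstsq(A,(rim**2).sum(1),rcond=None)[0]
    print(n,k.sum(),'ctr s,l',x[:2],'rad',np.sqrt(x[2]+x[:2]@x[:2]),'z',np.median(Q[:,2]),'world',t[:2]+x[0]*X+x[1]*N)
    j=(z>t[2]+.02)&(z<t[2]+.036)&(s>.03)&(s<.085)&(abs(l)<.02)
    if j.sum()>10: print('  tube line slope',np.polyfit(s[j],l[j],1))
    save(f,f'pics/{n}3.png',s=1.5)
to([.5608,-.0352,.205],np.radians(88)); print(r.as_matrix()[:,0],o['ft_force'])
E
```

```text
clock: 11.4
tool_pos: [0.5607, -0.0356, 0.2033]
orientation: [0.72, 0.694, -0.0, 0.0]
ft_force: [-0.1, -0.8, -5.5]
opening: 0.0252
gripper_force: 60.0
top 446 ctr s,l [0.1195934  0.00119649] rad 0.027462860355953744 z 0.23243748048921625 world [0.56379396 0.08399318]
  tube line slope [0.00510321 0.00038009]
wrist 4809 ctr s,l [ 4.23951993e-02 -4.42294927e-05] rad 0.08354481056169791 z 0.23281241749383444 world [0.56224347 0.00680058]
  tube line slope [ 0.00580713 -0.00063042]
t 11.5 pos [ 0.5607 -0.0354  0.2032] yaw 1.5348 shift units [ 0.01  0.01 -0.07] turn units [ 0.         -0.         -0.00630254]
[ 3.61459072e-02  9.99346516e-01 -1.18629120e-04] [-0.05916183 -0.7745517  -5.52886479]
```

View pics/wrist3.png

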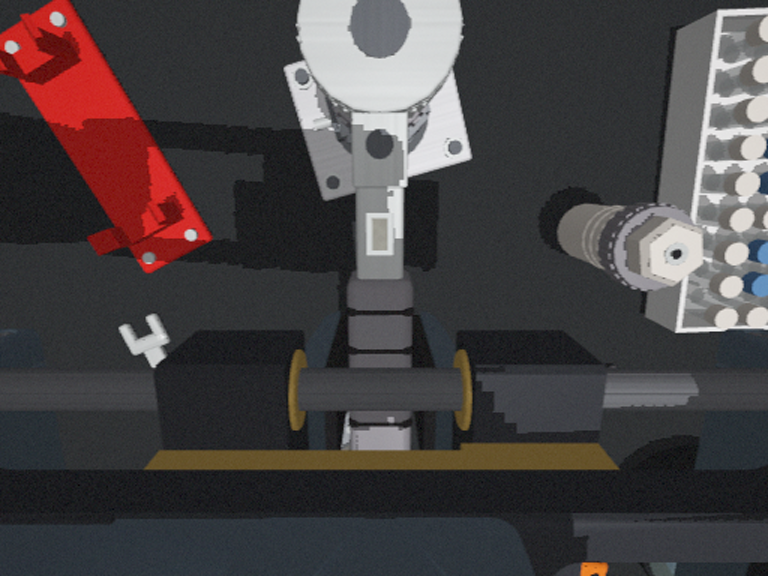

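The head at (380,25) is over the station cap, and spare_a at (660,250) is clear. Lower to just above the cap, then descend slowly.

```bash
python3 -m creep '[[[0,0,0.4],[0,0,0],10],[[0,0,0.5],[0,0,0],10],[[0,0,0.5],[0,0,0],10],[[0,0,0.4],[0,0,0],10],[[0.01,0,0.1],[0,0,0],10],[[0,0,0.1],[0,0,0],10],[[0,0,0.1],[0,0,0],10],[[0,0,0.05],[0,0,0],10]]'; python3 -m creep '[[[0,0,0.1],[0,0,0],10],[[0,0,0.1],[0,0,0],10],[[0,0,0],[0,0,0],10]]'; 
```

```text
clock: 12.5
tool_pos: [0.5608, -0.0347, 0.1496]
orientation: [0.72, 0.694, 0.0, 0.0]
ft_force: [-0.3, -0.8, -5.7]
opening: 0.0252
gripper_force: 60.0
clock: 12.88
tool_pos: [0.5605, -0.0347, 0.1442]
orientation: [0.72, 0.694, -0.0, -0.0]
ft_force: [-0.4, 0.0, -5.1]
opening: 0.0248
gripper_force: 60.0
```

```bash
python3 -m creep '[[[0,0,0.1],[0,0,0],10],[[0,0,0.1],[0,0,0],10],[[0,0,0.08],[0,0,0],10],[[0,0,0],[0,0,0],10]]'; python3 -m creep '[[[0,0,0.06],[0,0,0],10],[[0,0,0],[0,0,0],10],[[0,0,0],[0,0,0],10]]'; python3 -c "
from h import *
o=env.get_obs();print(o['ft_force'],o['moment'],o['tool_pos'])"
```

```text
clock: 13.38
tool_pos: [0.5605, -0.0347, 0.1373]
orientation: [0.72, 0.694, -0.0, -0.0]
ft_force: [-0.6, 0.6, -5.2]
opening: 0.0251
gripper_force: 60.0
clock: 13.75
tool_pos: [0.5608, -0.0347, 0.136]
orientation: [0.719, 0.695, 0.0, 0.0]
ft_force: [-0.0, -0.0, -5.1]
opening: 0.025
gripper_force: 60.0
[-0.04525613 -0.02176372 -5.11529524] [-0.08154619  0.06854637  0.03930826] [ 0.56075026 -0.03472352  0.13603988]
```

```bash
cat > st.py <<'E'
from h import *
t,r,o=tool(); F=r.inv().apply(o['ft_force']); X=r.as_matrix()[:,0]
print('t %.2f'%o['clock'],'Ftool',F.round(2),'M',np.array(o['moment']).round(3),'yaw',np.degrees(np.arctan2(X[1],X[0])).round(2),'sock',(t+.12*X).round(4))
E
python3 -m creep '[[[0,-0.084,0],[0,0,0.1],10],[[0.003,-0.168,0],[0,0,0.2],10],[[0.003,-0.168,0],[0,0,0.2],10]]' >/dev/null; python3 st.py
python3 -m creep '[[[0.003,-0.168,0],[0,0,0.2],10],[[0.003,-0.168,0],[0,0,0.2],10]]' >/dev/null; python3 st.py
```

```text
t 14.12 Ftool [2.91 0.7  5.45] M [ 0.31  -0.032  0.025] yaw 82.83 sock [0.5649 0.0856 0.1361]
t 14.38 Ftool [4.43 0.53 5.95] M [ 0.494 -0.252  0.057] yaw 78.84 sock [0.5653 0.0857 0.1363]
```

```bash
python3 -m creep '[[[0.018,-0.084,0],[0,0,0.1],10],[[0.018,-0.084,0],[0,0,0.1],10],[[0.01,-0.084,0],[0,0,0.1],10],[[0.001,-0.084,0],[0,0,0.1],10]]' >/dev/null; python3 st.py
python3 -m creep '[[[0.001,-0.084,0],[0,0,0.1],10],[[0.001,-0.084,0],[0,0,0.1],10],[[0.001,-0.084,0],[0,0,0.1],10]]' >/dev/null; python3 st.py
```

```text
t 14.88 Ftool [-0.71  0.72  4.33] M [-0.148 -0.159  0.037] yaw 74.91 sock [0.5652 0.0858 0.136 ]
t 15.25 Ftool [-2.16  2.11  4.21] M [-0.432 -0.203 -0.044] yaw 71.91 sock [0.5652 0.0859 0.136 ]
```

```bash
python3 -m creep '[[[-0.006,-0.084,0],[0,0,0.1],10],[[-0.002,-0.084,0],[0,0,0.1],10],[[0.001,-0.084,0],[0,0,0.1],10]]' >/dev/null; python3 st.py
python3 -m creep '[[[0.001,-0.084,0],[0,0,0.1],10],[[0.001,-0.084,0],[0,0,0.1],10],[[0.001,-0.084,0],[0,0,0.1],10]]' >/dev/null; python3 st.py
```

```text
t 15.62 Ftool [-1.04  2.83  5.01] M [-0.657 -0.383  0.018] yaw 68.92 sock [0.5654 0.0858 0.1361]
t 16.00 Ftool [-1.39  3.66  4.08] M [-0.686 -0.52  -0.082] yaw 65.9 sock [0.5652 0.0859 0.1361]
```

```bash
python3 -m creep '[[[0.001,-0.084,0],[0,0,0.1],10],[[0.001,-0.084,0],[0,0,0.1],10],[[0.001,-0.084,0],[0,0,0.1],10]]' >/dev/null; python3 st.py
```

```text
t 16.38 Ftool [-2.09  7.3   5.64] M [-1.07  -0.957  0.263] yaw 63.0 sock [0.5663 0.0855 0.1364]
```

```bash
python3 -m creep '[[[0,-0.042,0],[0,0,0.05],10],[[0,-0.042,0],[0,0,0.05],10]]' >/dev/null; python3 st.py
```

```text
t 16.62 Ftool [-2.58  7.59  5.83] M [-1.148 -1.134  0.105] yaw 61.99 sock [0.5667 0.0853 0.1364]
```

```bash
cat > fold.py <<'E'
from h import *
t,r,o=tool(); X=r.as_matrix()[:,0][:2]; N=np.array([-X[1],X[0]])
f=grab('wrist'); P=cloud(f); q=P[...,:2]-t[:2]; s=q@X; l=q@N; z=P[...,2]
# tube/handle centre line by mid-edges per s bin
for lo,hi,nm in((.02,.078,'tube'),(.09,.15,'head')):
    S=[];L=[];Wd=[]
    for a in np.arange(lo,hi,.004):
        j=(z>t[2]+.018)&(z<t[2]+.04)&(s>a)&(s<a+.004)&(abs(l)<.04)
        if j.sum()>8: S.append(a+.002);L.append((l[j].min()+l[j].max())/2);Wd.append(l[j].max()-l[j].min())
    print(nm,np.c_[S,np.array(L)*1e3,np.array(Wd)*1e3].round(4).tolist())
save(f,'pics/fold%d.png'%int(o['clock']*100),s=1.5)
E
python3 fold.py; python3 st.py
```

```text
tube [[0.022, -0.5943, 25.4474], [0.026, -0.3798, 25.4648], [0.03, -0.1974, 24.4443], [0.034, -0.1594, 17.5536], [0.038, -0.1886, 17.387], [0.042, -0.1788, 17.3195], [0.046, 0.2868, 18.1186], [0.05, 0.2982, 17.9873], [0.054, -0.1449, 16.958], [0.058, 0.1179, 17.4247], [0.062, -0.1436, 17.9975], [0.066, -0.1471, 19.6742], [0.07, -0.1428, 19.5516], [0.074, -0.1194, 19.4977], [0.078, -0.1079, 19.3815]]
head [[0.092, 1.7917, 29.7063], [0.096, 1.3064, 39.1935], [0.1, 1.3647, 46.2456], [0.104, 1.1683, 50.1319], [0.108, 1.5428, 53.4404], [0.112, 1.5496, 55.4594], [0.116, 1.2074, 57.2982], [0.12, 1.6542, 57.5218], [0.124, 1.549, 54.5117]]
t 16.68 Ftool [-2.77  8.2   4.75] M [-1.212 -1.081  0.133] yaw 61.98 sock [0.5667 0.0853 0.1365]
```

The head sits about 1.5 mm left of the tube line, a fold of about 0.03–0.04 rad. That is only just past the step's threshold, so I add one small, safe step and check.

```bash
python3 -m creep '[[[0,-0.04,0],[0,0,0.06],10],[[0,-0.04,0],[0,0,0.06],10]]' >/dev/null; python3 st.py; python3 fold.py | tail -1
```

```text
t 16.93 Ftool [-2.53  8.47  6.15] M [-1.256 -1.084  0.065] yaw 60.77 sock [0.5673 0.0849 0.1365]
head [[0.092, 1.8709, 29.5798], [0.096, 2.0174, 39.6523], [0.1, 2.0974, 46.285], [0.104, 2.0553, 50.0791], [0.108, 2.2433, 53.4231], [0.112, 2.0749, 55.7153], [0.116, 1.9892, 57.6549], [0.12, 2.076, 57.4788], [0.124, 1.9118, 54.1739]]
```

The fold grew to about 0.05 rad while the torque fell below its peak, so the click is done. Hold briefly, then ease back.

```bash
python3 -m creep '[[[0,0,0],[0,0,0],10],[[0,0.084,0],[0,0,-0.1],10],[[0,0.084,0],[0,0,-0.1],10],[[0,0.084,0],[0,0,-0.1],10]]' >/dev/null; python3 st.py; python3 -m creep '[[[0,0.084,0],[0,0,-0.1],10],[[0,0.042,0],[0,0,-0.05],10],[[0,0,0],[0,0,0],10]]' >/dev/null; python3 st.py; python3 fold.py
```

```text
t 17.48 Ftool [-1.76  3.34  4.72] M [-0.744 -0.508  0.183] yaw 63.84 sock [0.5659 0.0856 0.1361]
t 17.85 Ftool [-2.05  1.68  3.24] M [-0.521 -0.139 -0.176] yaw 65.23 sock [0.5649 0.086  0.1359]
tube [[0.022, -0.668, 25.356], [0.026, -0.8337, 25.5148], [0.03, -0.6488, 25.0123], [0.034, -0.4825, 18.4199], [0.038, -0.4745, 18.3745], [0.042, -0.1166, 18.8569], [0.046, 0.1591, 19.2712], [0.05, 0.16, 19.2285], [0.054, -0.5922, 17.5738], [0.058, -0.5741, 17.4554], [0.062, -0.573, 17.3824], [0.066, -0.8297, 19.6742], [0.07, -0.8779, 19.5912], [0.074, -0.8303, 19.4557], [0.078, -0.8226, 19.3277]]
head [[0.092, -0.641, 31.8988], [0.096, -0.9608, 39.0571], [0.1, -0.7027, 46.079], [0.104, -0.9087, 50.118], [0.108, -0.9276, 53.1892], [0.112, -1.0981, 55.0564], [0.116, -0.7696, 57.4412], [0.12, -1.1182, 58.1412], [0.124, -0.7685, 53.9611]]
```

The head and handle are straight again and the load is nearly zero. Lift off.

```bash
python3 -m creep '[[[-0.015,0,-0.1],[0,0,0],10],[[0,0,-0.2],[0,0,0],10],[[0,0,-0.2],[0,0,0],10]]' >/dev/null; python3 st.py; python3 -m creep '[[[0,0,-0.3],[0,0,0],10],[[0,0,-0.4],[0,0,0],10],[[0,0,-0.6],[0,0,0],10],[[0,0,-0.8],[0,0,0],10],[[0,0,-0.4],[0,0,0],10],[[0,0,0],[0,0,0],10]]' >/dev/null; python3 st.py
python3 - <<'E'
from h import *
f=grab('top'); P=cloud(f); k=(P[...,2]>.155)&(P[...,2]<.165)&(np.hypot(P[...,0]-.565,P[...,1]-.0847)<.03); print('cap top pts',k.sum(), 'maxz near cap')
to([.5451,-.2797,.19],2.0626,True); to([.5451,-.2797,.19],2.0626)
E
python3 fold.py
```

```text
t 18.27 Ftool [ 8.14  3.4  15.61] M [ 0.494 -0.852 -0.03 ] yaw 65.26 sock [0.5654 0.0875 0.1476]
t 19.02 Ftool [-0.44 -0.36  5.26] M [-0.126  0.053 -0.029] yaw 65.29 sock [0.5649 0.0853 0.2116]
cap top pts 0 maxz near cap
t 19.07 pos [ 0.5144 -0.0237  0.211 ] yaw 1.1391 shift units [-9.61 -3.75  0.84] turn units [-4.58366236e-03  5.72957795e-04 -5.29126524e+00]
t 19.07 pos [ 0.5144 -0.0237  0.211 ] yaw 1.1391 shift units [-8.78  5.4   0.84] turn units [-4.58366236e-03  5.72957795e-04 -5.29126524e+00]
tube [[0.022, -0.616, 26.2094], [0.026, -0.9621, 24.5645], [0.03, -1.2604, 22.542], [0.034, 0.2818, 15.8085]]
head []
```

The readings suggest the wrench pitched in the grip while coming off. Measure it.

```bash
cat > pitch.py <<'E'
from h import *
t,r,o=tool(); X=r.as_matrix()[:,0][:2]; N=np.array([-X[1],X[0]])
f=grab('wrist'); P=cloud(f); q=P[...,:2]-t[:2]; s=q@X; l=q@N; z=P[...,2]-t[2]
for a in np.arange(.02,.15,.01):
    j=(z>-.08)&(z<.06)&(s>a)&(s<a+.01)&(abs(l)<.006)
    if j.sum(): print(a.round(3),j.sum(),'dz',np.median(z[j]).round(4))
save(f,'pics/p%d.png'%int(o['clock']*100),s=1.5)
g=grab('scene'); a=pix(g,t); x0,y0=max(0,int(a[0])-110),max(0,int(a[1])-110); save(g,'pics/ps%d.png'%int(o['clock']*100),(x0,y0,x0+220,y0+180),3)
E
python3 pitch.py; ls pics|grep ps
```

```text
0.02 347 dz 0.0206
0.03 356 dz 0.0146
0.04 327 dz 0.0122
0.05 339 dz 0.0093
0.06 340 dz 0.0069
0.07 334 dz 0.0057
0.08 325 dz 0.0028
0.09 338 dz -0.0008
0.1 323 dz -0.0035
0.11 319 dz -0.0057
0.12 301 dz -0.0088
0.13 308 dz -0.0124
0.14 15 dz -0.014
ps1912.png
```

```bash
python3 -m creep '[[[0,0,-0.3],[0,0,-0.4],10],[[0,0,-0.3],[0,0,-0.8],10],[[0,0,0],[0,0,-0.9],10],[[0,0,0],[0,0,-0.9],10],[[0,0,0],[0,0,-0.9],10],[[0,0,0],[0,0,-0.9],10],[[0,0,0],[0,0,-0.49],10],[[-0.4,-0.155,0],[0,0,0],10],[[-0.8,-0.31,0],[0,0,0],10],[[-0.88,-0.345,0],[0,0,0],10],[[-0.88,-0.345,0],[0,0,0],10],[[-0.88,-0.345,0],[0,0,0],10],[[-0.88,-0.345,0],[0,0,0],10],[[-0.88,-0.345,0],[0,0,0],10],[[-0.88,-0.345,0],[0,0,0],10],[[-0.88,-0.345,0],[0,0,0],10],[[-0.88,-0.345,0],[0,0,0],10],[[-0.8,-0.31,0],[0,0,0],10],[[-0.45,-0.16,0],[0,0,0],10]]' >/dev/null
python3 -m creep '[[[0,0,0],[0,0.5,0],10],[[0,0,0],[0,0.6,0],10],[[0,0,0],[0,0.4,0],10],[[0,0,0],[0,0,0],10],[[0,0,0],[0,0,0],10]]'
python3 pitch.py; ls pics|grep ps
python3 - <<'E'
from h import *
t,r,o=tool(); M=r.as_matrix(); print(M.round(3)); g=t-.019*M[:,2]; print('grasp pt',g)
f=grab('top'); P=cloud(f); d=-M[:2,0]/np.linalg.norm(M[:2,0]); n=np.array([-d[1],d[0]])
q=P[...,:2]-g[:2]; s=q@d; l=q@n; k=(P[...,2]>.15)&(P[...,2]<.28)&(s<-.045)&(s>-.17)&(abs(l)<.04)
print('top: s range',s[k].min(),s[k].max(),'z med',np.median(P[k][:,2]))
for a in np.arange(-.16,-.04,.012):
    j=k&(s>a)&(s<a+.012)
    if j.sum(): print(a.round(3),j.sum(),((l[j].min()+l[j].max())/2).round(4),np.median(P[j][:,2]).round(4))
E
```

```text
clock: 22.22
tool_pos: [0.5457, -0.2761, 0.2261]
orientation: [0.509, 0.851, 0.067, -0.111]
ft_force: [-0.4, -0.3, -4.7]
opening: 0.0243
gripper_force: 59.9
0.02 330 dz 0.0248
0.03 340 dz 0.0231
0.04 328 dz 0.0232
0.05 344 dz 0.0225
0.06 336 dz 0.0244
0.07 327 dz 0.025
0.08 327 dz 0.0238
0.09 324 dz 0.0234
0.1 339 dz 0.0239
0.11 315 dz 0.0237
0.12 320 dz 0.0227
0.13 150 dz 0.0225
ps1912.png
ps2222.png
[[-0.457  0.881 -0.121]
 [ 0.851  0.473  0.227]
 [ 0.258  0.001 -0.966]]
grasp pt [ 0.54787165 -0.280047    0.24498444]
top: s range -0.1493405842464027 -0.0458111247958048 z med 0.24885295158267978
-0.16 19 0.0016 0.2422
-0.148 120 0.0019 0.2479
-0.136 155 0.0017 0.2488
-0.124 154 0.0016 0.2489
-0.112 128 0.0013 0.2491
-0.1 62 0.0029 0.2492
-0.088 61 0.0009 0.2501
-0.076 53 0.0006 0.2495
-0.064 53 -0.0 0.2481
-0.052 31 0.0003 0.2487
```

The wrench is level again, gripped near the original place (socket about 121 mm ahead). Lower toward the cradle.

```bash
python3 -m creep '[[[-0.1,-0.04,0.38],[0,0,0],10],[[-0.206,-0.04,0.77],[0,0,0],10],[[-0.206,0,0.77],[0,0,0],10],[[-0.206,0,0.77],[0,0,0],10],[[-0.206,0,0.77],[0,0,0],10],[[-0.206,0,0.77],[0,0,0],10],[[-0.206,0,0.77],[0,0,0],10],[[-0.083,0,0.31],[0,0,0],10],[[0,0,0],[0,0,0],10],[[0,0,0],[0,0,0],10]]'
cat > pl.py <<'E'
from h import *
t,r,o=tool(); M=r.as_matrix(); g=t-.019*M[:,2]; f=grab('wrist'); P=cloud(f)
d=np.array([.47218,-.8815]); n=np.array([.8815,.47218]); q=P[...,:2]-[.5459,-.2797]; s=q@d; l=q@n; z=P[...,2]
print('t',o['clock'],'grasp',g,'F',o['ft_force'])
for a in np.arange(-.155,.0,.01):
    j=(abs(l)<.006)&(s>a)&(s<a+.01)&(z>.03); h=np.median(z[j]) if j.sum() else 0
    k=(abs(z-h)<.008)&(s>a)&(s<a+.01)&(abs(l)<.04)
    if j.sum()>5: print(a.round(3),j.sum(),'z',h.round(4),'mid',((l[k].min()+l[k].max())/2).round(4),'w',(l[k].max()-l[k].min()).round(4))
k=(abs(z-.238-0)<9)&(s<-.06)&(abs(l)<.01)&(z>.04); print('smin',s[k].min())
save(f,'pics/pl%d.png'%int(o['clock']*100),s=1.5)
E
python3 pl.py
```

```text
clock: 23.62
tool_pos: [0.5443, -0.2774, 0.0894]
orientation: [0.509, 0.851, 0.067, -0.111]
ft_force: [0.6, -0.6, -5.1]
opening: 0.0243
gripper_force: 59.9
t 23.625 grasp [ 0.54661698 -0.28172402  0.10776169] F [ 0.60864675 -0.58903393 -5.07876723]
-0.145 217 z 0.1116 mid -0.0 w 0.0414
-0.135 283 z 0.1119 mid 0.0001 w 0.0513
-0.125 298 z 0.1128 mid 0.0005 w 0.0575
-0.115 310 z 0.1128 mid 0.0004 w 0.0573
-0.105 299 z 0.1125 mid 0.0004 w 0.0505
-0.095 302 z 0.1129 mid 0.0001 w 0.0347
-0.085 307 z 0.1142 mid -0.0002 w 0.0192
-0.075 321 z 0.1137 mid -0.0001 w 0.0192
-0.065 334 z 0.1119 mid -0.0001 w 0.0191
-0.055 315 z 0.1124 mid -0.0002 w 0.0184
-0.045 320 z 0.1124 mid -0.0002 w 0.0184
-0.035 317 z 0.1132 mid -0.0001 w 0.0255
-0.025 1829 z 0.2974 mid -0.0003 w 0.0
-0.015 340 z 0.1159 mid -0.0001 w 0.0378
-0.005 1596 z 0.2145 mid -0.0001 w 0.0799
smin -0.14291929027483277
```

```bash
python3 -m creep '[[[-0.1,0,0.386],[0,0,0],10],[[-0.13,0,0.48],[0,0,0],10],[[-0.13,0,0.48],[0,0,0],10],[[-0.104,0,0.386],[0,0,0],10],[[-0.052,0,0.193],[0,0,0],10],[[-0.039,0,0.145],[0,0,0],10],[[0,0,0],[0,0,0],10],[[0,0,0],[0,0,0],10]]'
python3 pl.py
```

```text
clock: 24.68
tool_pos: [0.5441, -0.2773, 0.0354]
orientation: [0.509, 0.851, 0.067, -0.112]
ft_force: [-0.2, 0.1, -5.3]
opening: 0.0243
gripper_force: 59.9
t 24.675 grasp [ 0.54639971 -0.28161183  0.05372024] F [-0.22077766  0.05704661 -5.30730095]
-0.145 225 z 0.0577 mid 0.0003 w 0.0409
-0.135 281 z 0.0581 mid 0.0001 w 0.052
-0.125 299 z 0.0589 mid 0.0003 w 0.0575
-0.115 309 z 0.0589 mid 0.0002 w 0.057
-0.105 308 z 0.0586 mid 0.0004 w 0.0502
-0.095 289 z 0.0589 mid 0.0003 w 0.0354
-0.085 298 z 0.0602 mid -0.0003 w 0.0193
-0.075 310 z 0.0597 mid -0.0003 w 0.0192
-0.065 316 z 0.0577 mid -0.0006 w 0.0534
-0.055 303 z 0.0585 mid -0.0002 w 0.0541
-0.045 304 z 0.0584 mid 0.0001 w 0.0176
-0.035 306 z 0.0592 mid -0.0002 w 0.0254
-0.025 1822 z 0.2434 mid -0.0003 w 0.0
-0.015 320 z 0.0618 mid -0.0002 w 0.0377
-0.005 1601 z 0.1605 mid 0.0011 w 0.0777
smin -0.142937742833069
```

```bash
python3 -m creep '[[[-0.02,0,0.077],[0,0,0],10],[[-0.013,0,0.05],[0,0,0],10],[[0,0,0],[0,0,0],10]]'; python3 -m creep '[[[-0.008,0,0.03],[0,0,0],10],[[-0.004,0,0.02],[0,0,0],10],[[0,0,0],[0,0,0],10]]'
```

```text
clock: 25.1
tool_pos: [0.5437, -0.2771, 0.0316]
orientation: [0.509, 0.851, 0.067, -0.112]
ft_force: [0.3, 0.5, -5.9]
opening: 0.0238
gripper_force: 59.9
clock: 25.48
tool_pos: [0.5438, -0.2771, 0.0304]
orientation: [0.509, 0.851, 0.067, -0.112]
ft_force: [-0.0, -0.1, -5.7]
opening: 0.024
gripper_force: 59.9
```

```bash
python3 -m creep '[[[-0.005,0,0.02],[0,0,0],10],[[0,0,0],[0,0,0],30],[[0,0,0],[0,0,0],40],[[0,0,0],[0,0,0],60],[[0,0,0],[0,0,0],75],[[0,0,0],[0,0,0],75]]'; python3 -m creep '[[[0.05,0,-0.19],[0,0,0],80],[[0.13,0,-0.48],[0,0,0],80],[[0.206,0,-0.77],[0,0,0],80],[[0.25,0,-0.95],[0,0,0],80],[[0.25,0,-0.95],[0,0,0],80],[[0.25,0,-0.95],[0,0,0],80],[[0.25,0,-0.95],[0,0,0],80],[[0,0,0],[0,0,0],80],[[0,0,0],[0,0,0],80]]'
python3 pl.py; python3 - <<'E'
from h import *
f=grab('top'); save(f,'pics/end.png',s=1.5)
P=cloud(f); k=(P[...,2]>.15)&(P[...,2]<.17)&(np.hypot(P[...,0]-.565,P[...,1]-.0847)<.026); print('cap',P[k].mean(0))
for n,u,v,z in(('a',393,163,.129),('b',190,377,.129),('c',200,320,.088),('bot',200,192,.13)):
    w=onplane(f,u/1.5,v/1.5,z); k=(abs(P[...,2]-z)<.006)&(np.hypot(P[...,0]-w[0],P[...,1]-w[1])<.05); print(n,w[:2].round(3),P[k].mean(0).round(3))
E
```

```text
clock: 26.22
tool_pos: [0.5438, -0.2771, 0.03]
orientation: [0.509, 0.851, 0.067, -0.112]
ft_force: [0.7, 0.6, 0.2]
opening: 0.0671
gripper_force: 0.0
clock: 27.35
tool_pos: [0.5436, -0.2773, 0.1649]
orientation: [0.509, 0.851, 0.067, -0.112]
ft_force: [0.5, 1.1, -0.9]
opening: 0.0797
gripper_force: 0.0
t 27.35 grasp [ 0.54596101 -0.28161968  0.18322393] F [ 0.5147378   1.14596143 -0.92543206]
-0.145 90 z 0.0538 mid 0.0014 w 0.0398
-0.135 100 z 0.054 mid 0.0014 w 0.0505
-0.125 106 z 0.0545 mid 0.0015 w 0.0578
-0.115 101 z 0.0542 mid 0.0015 w 0.0556
-0.105 100 z 0.0537 mid 0.0014 w 0.0488
-0.095 103 z 0.0537 mid 0.0015 w 0.0337
-0.085 99 z 0.0547 mid 0.0009 w 0.0193
-0.075 108 z 0.054 mid 0.0009 w 0.0193
-0.065 100 z 0.0518 mid -0.0001 w 0.0527
-0.055 99 z 0.0523 mid -0.0001 w 0.0525
-0.045 110 z 0.0521 mid 0.0004 w 0.0185
-0.035 99 z 0.0524 mid 0.0005 w 0.0247
-0.025 1623 z 0.3729 mid -0.0006 w 0.0
-0.015 109 z 0.0548 mid 0.0005 w 0.0247
-0.005 1364 z 0.2902 mid -0.0 w 0.08
smin -0.1439114335593381
cap [0.56370728 0.08535694 0.15752387]
a [ 0.738 -0.017] [ 0.74  -0.016  0.128]
b [0.403 0.314] [0.403 0.32  0.128]
c [0.495 0.31 ] [0.494 0.318 0.087]
bot [0.7   0.297] [0.699 0.3   0.129]
```

View pics/end.png

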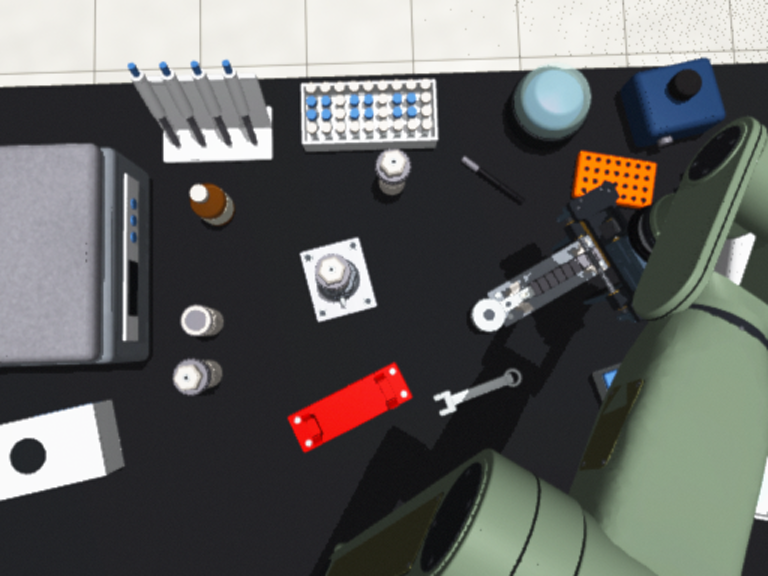

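The final picture shows the wrench back in the grey cradle with its head at (489,316), as at the start. The station cap (335,270), the spares and the bottle have not moved, and the gripper is clear above the cradle. Hand in.

```bash
python3 -c "
from bench import env
print(env.sign_off())"
```

```text
the job is handed in; nothing more can be done
None
```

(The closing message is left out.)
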